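Fit a spring hose clamp round a bent pipe

TASK

The bent pipe bolted to the angle plate must get its spring hose clamp before the hose can be pushed on. Squeeze the clamp's two ears to open it, take it off the free end of the rack bar, thread it over the pipe's open end and run it, still squeezed, round both bends until it is home against the collar. Then let go so that it grips the pipe there, square and with its ears up, and leave the spanner, the reducer and the tape measure where they lie.

Things in the scene. Friction and masses are not known exactly. Their poses are not given: they have to be found in the camera images.
- pipe: Bare steel pipe, 32 mm outside, fixed by its flange to a grey angle plate. Origin on the bench under mid-pipe, z up, x along the pipe's two parallel end straights, from open end to flange. Axis level at z=0.115. In this frame (mm): straight from (-150,-56.3) to (-64,-56.3), left bend 75 deg to (-15.7,-19.2), straight to (-5.4,19.4), right bend 75 deg to (42.9,56.5), straight on at y=56.5.
- pipe_mouth (a point): Centre of the pipe's open end, on its axis; x points into the pipe. A rolled bead 35 mm across stands 10 to 17 mm in from the end.
- pipe_bend1 (a point): Centre of the arc of the first bend, at the height of the pipe's axis: the axis turns about it on a 50 mm radius, through 75 deg. Axes as pipe.
- pipe_bend2 (a point): Centre of the arc of the second bend, which turns back by 75 deg on a 50 mm radius. Axes as pipe.
- pipe_seat (a point): Point on the pipe's axis where the clamp's centre (clamp) belongs: 7 mm, half the clamp's width, before the face of the collar, a ring 46 mm across and 8 mm wide on the pipe's last straight. x along the pipe towards the collar.
- pipe_flange (a point): Centre of the near face of the flange, a plate 78 mm square with four bolts, 38 mm beyond the collar. The angle plate behind it is 112 mm wide and reaches z = 0.157, 42 mm above the pipe's axis.
- rack: Fixed stand: square foot, bent aluminium tube whose level bar, 32 mm across, has its axis at z = 0.125. Origin on the bench under the bar's free end (black cap); x points along the bar out of that free end, the bar lying at x = -0.125 to 0. Two plain worm-drive clamps hang at the back, x = -0.10 to -0.13; they stay there.
- clamp: Spring hose clamp, gripping the rack bar 25 to 55 mm behind its free end, ears up. Steel band 14 mm wide (x, along the bore), 46 mm across, two halves pinned at the bottom, ends crossing at the top into two black ears. Origin: bore's centre when shut; z up. This frame rides on the +y half and swings 0.22 rad about the pin when squeezed. About 0.1 kg.
- clamp_grip (a point): Middle of the ears, 46 mm above the bore's axis (z of clamp): put the TCP here, closing across y; fingertips then clear pipe and collar. Each ear is 20 mm wide (x) and 32 mm long. Shut, they splay upwards from 42 to 56 mm over their outsides; squeezed fully they stand upright, 20 mm over their outsides, 31 to 62 mm above the bore's axis.
- clamp_pin (a point): The pin that joins the halves, 26 mm straight below the bore's centre, shut or open. With the clamp squeezed and the pin 26 mm below the axis of the pipe, the bore has about 4 mm of room all round at its pads (2.5 mm at the bead). x along the bore.
- clamp_jaw (a joint): Angle between the clamp's halves, rad: 0 when shut on the 32 mm bar or pipe, 0.44 when squeezed to its stop. A spring shuts it: 7 N on each ear to start, about 14 N to hold it fully open (grip with 30 to 60 N). Shut, it holds its place on the pipe by friction.
- spanner: Combination spanner, 219 x 32 x 7 mm, lying beyond the pipe. Loose. Origin at its middle.
- reducer: Black round hose reducer, 82 mm across, 88 mm high, standing beside the pipe. Loose. Origin under its middle.
- tape_measure: Tape measure, 35 x 85 x 66 mm, standing by the angle plate. Loose. Origin under its middle.
Not all that is in view belongs to the job. What is meant by the clamp is not red, and is the smaller of those in its own colour.

How it is judged:
By the outcome, as a careful person would: the job done as asked, in the order asked, and still so for the second after the job is handed in, with the robot touching nothing.
It also fails if it takes over 54 s, if anything falls off the work surface, if the arm or the gripper's body presses on something with over 40 N, if the wrist force passes 120 N, or if a joint passes its speed limit or range.

ROBOT

A 6-joint arm with a two-finger parallel gripper is mounted at the origin on the work surface; the furniture and walls round the work are solid. World frame = base frame: x ahead of the robot, y to its left, z up, the work surface at z = 0. Lengths are in m, angles in degrees, forces in N, time in s.
With the tool pointing down it reaches from about 0.3 to 0.75 m from the base axis. Payload 8.5 kg.
Tool frame: the origin (TCP) lies between the finger pads, 19 mm behind the fingertips; this is the grasp point; z points along the fingers, y is the line along which they close (so a half turn about z gives the same grasp; the last joint's range is limited). The gripper opens to 85 mm and grips with 20 to 120 N. Pads are 22 mm wide; open, the fingers measure 114 mm over their backs; the gripper's body (76 mm by 85 mm) begins 54 mm behind the grasp point. The pads swing forward as they close: fully open they stand 13 mm farther back than shut.
Start: joints at [-85.732, 21.807, 74.336, -0, 83.858, -12.336], TCP at [0.157, -0.527, 0.25] pointing down, gripper open.
Joint ranges: [-178.18, 178.18], [-50.72, 133.34], [12.68, 142.11], [-81.47, 261.47], [9.98, 163.14], [-165.26, 165.26]. Speed limits (degrees/s): [136.94, 136.94, 180, 180, 180, 180].

INTERFACE

Orientations are given as a 3x3 rotation matrix whose columns are the frame's x, y, z axes.
In Python, from bench import r gives the robot as it stands.
- The arm moves only by the tool arm_command, never from a script. Its arguments are lists of equal length, an entry for each row: "xyz": the shift along the tool's x, y, z in units of 50 mm (1.0 is 50 mm), a list of three; "yaw": the turn about the tool's z in units of 4 degrees (1.0 is 4 degrees); "hand": the opening, from 0 (shut) to 1 (fully open). A call has 1 to 8 rows; each row shifts and turns the commanded pose from where the row before left it, along the tool's axes as they then stand; what a row does not reach is not made up. A row lasts 1/8 s, in which the tool goes at most 62.5 mm and 10.7 degrees, less where a joint would pass 70% of its speed; a pose out of reach is approached as far as the arm can. A call with a number of a shift or a turn outside -1 to 1 is refused whole. A call with a gripper value outside its range is refused whole. The fingers move at their own pace and stop on an object; "grip_force" is the grip in N (left out, the last holds). Time passes only in rows, so rows that do not move let the fingers close. It gives the time, the measured TCP pose, the force, the opening and the grip force at its end, in the units of the state.
- r.get_state(): the state, without advancing time (a new reading comes with each control period).
- r.snapshot(name): name is "side" or "top"; returns (picture, depth): 400x640x3 uint8, blue, green, red; 400x640 float32, m along the optical axis (not along the pixel's ray), 0 where there is no reading.
- r.camera_params(name): a dict with "fx", "fy", "cx", "cy" (pixels), "rvec" (rotation vector, rad) and "tvec" (3), from world to camera coordinates, as OpenCV has them. Camera axes: x right, y down, z forward; pixel columns grow to the right and rows downward; lengths in m; the calibration is good to about 2 mm. A picture is of the moment at which its call begins. camera_params takes no time and is no camera call.
- r.finish_job(): hands the job in; it is judged then, once.
Trained networks look in the newest picture that a camera, given by its name, has taken for a name from the list of things; names that differ only in an ending like _2 or _b are one class to them, and where a whole thing is asked for, a point or a joint stands for the part that bears it (a point fixed in the world has none). Each returns a list of dicts, best first, with "score" (0 to 1); they miss things now and then, are a little off and sometimes report something else, mostly with a low value. They report only what shows in the picture. A call takes as long as a camera call. They do not tell look-alikes from the thing itself.
- r.spot_in(camera, query): "extent" ([centre column, centre row, width, height] in pixels, round what is visible of it).
- r.trace(camera, query): "pixels" (400x640 bool, what is visible of it) and "extent" ([centre column, centre row, width, height] in pixels, round what is visible of it).
The state is a dict: "time": time; "joint_pos": joint angles; "joint_velocities": joint speeds; "joint_efforts": joint torques, N m; "tool_pos": TCP position; "ee_rot": TCP orientation; "wrist_force": force on the tool from outside, world axes, zero at the start; "moment": the same for the moment, N m; "gripper_width": finger opening in m; "gripper_force": force on a finger pad.
Only numpy, scipy, OpenCV 4.12 (cv2) and the standard library are available. Lean on these libraries where they do the work, as an engineer would, in place of code of your own. Each camera call takes 0.05 s, during which the arm holds its last target. There are 200 camera calls.

## Working session

There is one attempt and no reset: what is moved stays moved. The work goes in short steps, Python scripts to look and compute and a tool call to move; the robot and the scene stay as the last step left them, time stands still between calls to the robot, and variables do not carry over. Pictures are saved under pics/ and viewed, at most 10 in all, crops included, and the job is handed in when it is done.

Besides the shell and the picture viewer there is one more tool, called after ">>>" as a command line: name --pt "numbers of a row" for each row, then --argument value for the rest. arm_command: Moves the arm, as the interface text tells. Shifts and turns lie within -1 to 1; 1 stands for 50 mm of shift or 4 degrees of turn. Its arguments: {"type":"object","properties":{"xyz":{"type":"array","items":{"type":"array","items":{"type":"number","minimum":-1,"maximum":1}}},"yaw":{"type":"array","items":{"type":"number","minimum":-1,"maximum":1}},"hand":{"type":"array","items":{"type":"number"}},"grip_force":{"type":"number"}},"required":["xyz","yaw","hand"]}

```bash
ls; mkdir -p pics
python3 - <<'E'
from bench import r
import cv2,numpy as np
s=r.get_state(); print({k:np.round(s[k],3).tolist() for k in s})
for n in("side","top"):
    im,d=r.snapshot(n); cv2.imwrite(f"pics/{n}0.png",im); np.save(f"pics/{n}0.npy",d)
    p=r.camera_params(n); R=cv2.Rodrigues(np.array(p["rvec"],float))[0]; print(n,{k:np.round(v,4).tolist() for k,v in p.items()},"pos",-R.T@np.array(p["tvec"]).ravel())
    for q in("clamp","rack","pipe","spanner","reducer","tape_measure"):
        print(n,q,[(round(x["score"],2),np.round(x["extent"]).tolist()) for x in r.spot_in(n,q)][:5])
E
```

```text
pics
{'time': 0.0, 'joint_pos': [-85.731, 21.842, 74.386, -0.0, 83.859, -12.335], 'joint_velocities': [-0.063, 0.023, 0.013, 0.096, 0.103, 0.005], 'joint_efforts': [-0.001, -44.846, -23.128, -0.0, 0.005, 0.0], 'tool_pos': [0.157, -0.527, 0.249], 'ee_rot': [[0.958, 0.286, -0.0], [0.286, -0.958, 0.001], [0.0, -0.001, -1.0]], 'wrist_force': [-0.53, 0.918, 0.613], 'moment': [0.016, 0.002, -0.041], 'gripper_force': 0.0, 'gripper_width': 0.085}
side {'fx': 397.7603, 'fy': 397.7603, 'cx': 318.8636, 'cy': 201.0541, 'rvec': [0.717, -2.512, 1.2594], 'tvec': [0.5684, 0.1841, 1.2005]} pos [0.03917349 1.024513   0.86427296]
side clamp [(0.75, [298.0, 227.0, 22.0, 29.0]), (0.67, [284.0, 350.0, 19.0, 44.0]), (0.54, [403.0, 217.0, 20.0, 18.0])]
side rack [(0.71, [280.0, 270.0, 66.0, 86.0])]
side pipe [(0.81, [362.0, 167.0, 39.0, 70.0])]
side spanner [(0.67, [280.0, 269.0, 70.0, 87.0]), (0.52, [329.0, 180.0, 18.0, 27.0])]
side reducer [(0.17, [394.0, 171.0, 16.0, 20.0])]
side tape_measure [(0.73, [393.0, 172.0, 13.0, 20.0])]
top {'fx': 411.3039, 'fy': 411.3039, 'cx': 321.5011, 'cy': 200.5065, 'rvec': [2.2048, -2.156, 0.1235], 'tvec': [0.161, 0.5729, 1.3252]} pos [0.43971786 0.19583861 1.37066273]
top clamp [(0.58, [181.0, 253.0, 31.0, 42.0]), (0.56, [263.0, 211.0, 11.0, 17.0]), (0.37, [452.0, 232.0, 24.0, 27.0])]
top rack [(0.66, [248.0, 207.0, 64.0, 36.0])]
top pipe [(0.79, [412.0, 203.0, 125.0, 70.0])]
top spanner [(0.71, [403.0, 171.0, 55.0, 15.0]), (0.26, [413.0, 203.0, 126.0, 70.0])]
top reducer [(0.94, [362.0, 196.0, 26.0, 27.0]), (0.58, [413.0, 204.0, 122.0, 66.0])]
top tape_measure [(0.56, [450.0, 232.0, 26.0, 26.0])]
```

Run:
```python
import cv2
a=cv2.imread("pics/side0.png")[100:400,200:500]; b=cv2.imread("pics/top0.png")[130:290,150:500]
cv2.imwrite("pics/side0c.png",cv2.resize(a,None,fx=2,fy=2,interpolation=3)[:600])
cv2.imwrite("pics/top0c.png",cv2.resize(b,None,fx=2.28,fy=2.28,interpolation=3)[:,:800])
```

```text
(no output)
```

View pics/side0c.png

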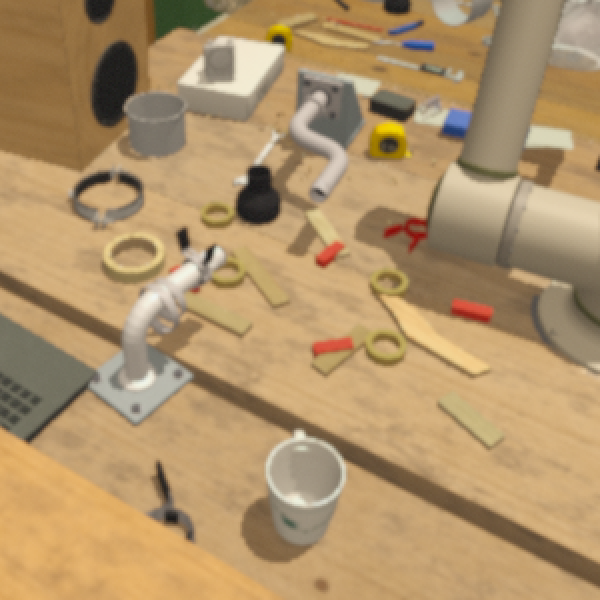

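View pics/top0c.png

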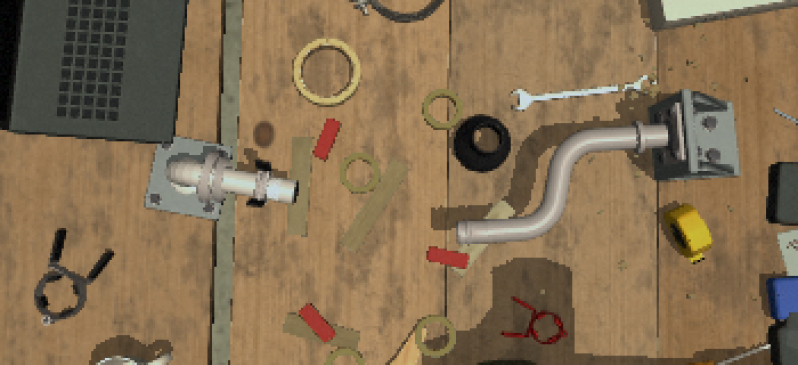

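The top view shows three candidates for the clamp:
- the black-eared clamp on the rack bar, at top (263,211) and side (298,227)
- a larger black clamp lying on the bench, at top (181,253)
- a red clamp, at top (388,272)

By the description it's the smaller black one on the rack bar. I'll crop that closely while fitting the poses.

```bash
cat > h.py <<'E'
from bench import r
import numpy as np,cv2
from scipy.optimize import least_squares
from scipy.spatial import cKDTree
def cam(n):
    p=r.camera_params(n); R=cv2.Rodrigues(np.array(p["rvec"],float))[0]
    return p,R,np.array(p["tvec"],float).ravel()
def cloud(n,d,mask=None):
    p,R,t=cam(n); m=d>0
    if mask is not None: m&=mask
    v,u=np.nonzero(m); z=d[v,u]
    P=np.c_[(u-p["cx"])/p["fx"]*z,(v-p["cy"])/p["fy"]*z,z]
    return (P-t)@R, np.c_[u,v]
def proj(n,P):
    p,R,t=cam(n); K=np.array([[p["fx"],0,p["cx"]],[0,p["fy"],p["cy"]],[0,0,1]])
    return cv2.projectPoints(np.atleast_2d(P).astype(float),np.array(p["rvec"],float),t,K,None)[0][:,0]
def pipeaxis(ds=.001):
    a=np.deg2rad(75);P=[]
    for x in np.arange(-150,-64,1):P.append((x,-56.3))
    for f in np.linspace(0,a,66):P.append((-64+50*np.sin(f),-6.3-50*np.cos(f)))
    for s in np.linspace(0,1,40):P.append((-15.7+10.3*s,-19.2+38.6*s))
    for f in np.linspace(a,0,66):P.append((42.9-50*np.sin(f),6.5+50*np.cos(f)))
    for x in np.arange(43,110,1):P.append((x,56.5))
    return np.array(P)/1000
E
python3 - <<'E'
from h import *
import cv2
D={};M={}
for n in("top","side"):
    im,d=r.snapshot(n); D[n]=d
    for q in("pipe","rack","clamp"):
        for x in r.trace(n,q)[:3]:
            print(n,q,round(x["score"],2),np.round(x["extent"]),x["pixels"].sum())
        t=r.trace(n,q); M[n,q]=t[0]["pixels"] if t else None
    c={"top":(208,238,225,300),"side":(200,260,260,335)}[n]
    cv2.imwrite(f"pics/cl_{n}.png",cv2.resize(im[c[0]-20:c[1],c[2]:c[3]],None,fx=7,fy=7,interpolation=2))
np.savez("pics/d0.npz",top=D["top"],side=D["side"],**{f"{a}_{b}":v for (a,b),v in M.items() if v is not None})
A=pipeaxis()
for sel in (("top",),("side",),("top","side")):
    pts=np.vstack([cloud(n,D[n],cv2.erode(M[n,"pipe"].astype(np.uint8),np.ones((3,3)))>0)[0] for n in sel])
    pts=pts[(pts[:,2]>.085)&(pts[:,2]<.145)]
    def res(p,full=False):
        c,s=np.cos(p[2]),np.sin(p[2]); B=A@np.array([[c,s],[-s,c]])+p[:2]
        dd=cKDTree(np.c_[B,np.full(len(B),.115)]).query(pts)[0]
        return dd-.016
    best=None
    ctr=pts.mean(0)
    for y0 in np.arange(-np.pi,np.pi,np.pi/6):
        o=least_squares(res,[ctr[0],ctr[1],y0],loss="soft_l1",f_scale=.003)
        if best is None or o.cost<best.cost:best=o
    e=res(best.x); print(sel,len(pts),best.x[:2],np.rad2deg(best.x[2]),"med|e|",np.median(abs(e)),"med e",np.median(e))
for n in("top","side"):
    for u in((130,130),):
        pass
p,_=cloud("top",D["top"]); b=p[abs(p[:,2])<.02]; print("bench z med",np.median(b[:,2]))
E
```

```text
top pipe 0.57 [412. 201. 129.  68.] 2469
top rack 0.97 [248. 209.  69.  38.] 1442
top clamp 0.71 [386. 271.  17.  21.] 71
top clamp 0.66 [181. 251.  32.  43.] 485
top clamp 0.64 [262. 210.   7.  19.] 88
side pipe 0.81 [362. 168.  40.  64.] 1474
side rack 0.9 [280. 269.  64.  86.] 2156
side clamp 0.69 [285. 351.  24.  40.] 278
side clamp 0.62 [403. 217.  20.  14.] 150
side clamp 0.48 [298. 230.  18.  23.] 236
('top',) 1202 [ 0.53675871 -0.04466051] 93.37609073119283 med|e| 0.0030768489431599877 med e 0.002701395082218585
('side',) 851 [ 0.53646645 -0.04068512] 91.04674144567143 med|e| 0.004774435015862104 med e 0.0030222229405375348
('top', 'side') 2053 [ 0.53675469 -0.04265876] 92.41250665997616 med|e| 0.00382254183277643 med e 0.0028691103174616588
bench z med 0.0017222937731380043
```

View pics/cl_top.png

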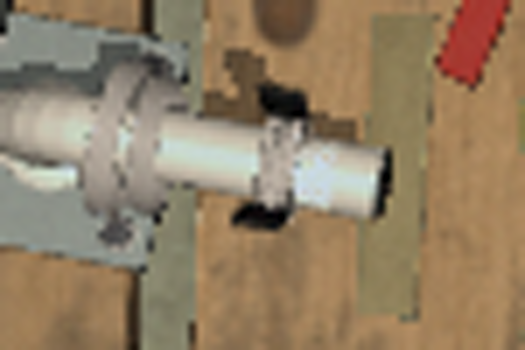

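View pics/cl_side.png

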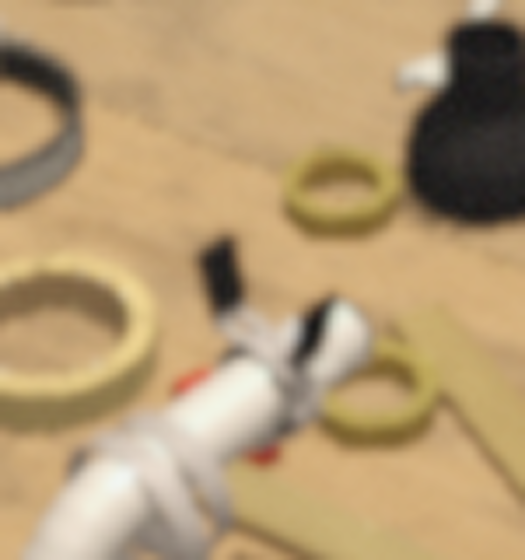

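The crop confirms the choice: a thin steel band with two black ears up, on the bar near its black cap (top ≈ (264,211), side ≈ (296,230)). Next I'll refit from silhouettes. The pipe's yaw should be about -87°, because the mouth is at the larger world y.

```bash
cat >> h.py <<'E'
def edges(mask):
    """sub-pixel midpoints between in/out pixels"""
    o=[]
    a=mask[:,1:]!=mask[:,:-1]; v,u=np.nonzero(a); o.append(np.c_[u+.5,v])
    a=mask[1:]!=mask[:-1]; v,u=np.nonzero(a); o.append(np.c_[u,v+.5])
    return np.vstack(o)
def rays(n,uv):
    p,R,t=cam(n); d=np.c_[(uv[:,0]-p["cx"])/p["fx"],(uv[:,1]-p["cy"])/p["fy"],np.ones(len(uv))]@R
    return -R.T@t, d/np.linalg.norm(d,axis=1)[:,None]
def raydist(o,d,P):
    w=P[None]-o; al=np.einsum('ijk,ik->ij',w,d)
    dd=np.sqrt(np.maximum((w**2).sum(-1)-al**2,0)); j=dd.argmin(1)
    return dd.min(1),j
def place(A,p,z):
    c,s=np.cos(p[2]),np.sin(p[2]); B=A@np.array([[c,s],[-s,c]])+p[:2]
    return np.c_[B,np.full(len(B),z)]
E
python3 - <<'E'
from h import *
Z=np.load("pics/d0.npz")
def fit(A,z,sets,p0,lo,hi):
    E=[(n,)+rays(n,uv) for n,uv in sets]
    def res(p,raw=False):
        P=place(A,p,z);o=[]
        for n,c,d in E:
            dd,j=raydist(c,d,P); e=dd-.016
            ok=(j>lo)&(j<hi)&(abs(e)<.012); o.append(np.where(ok,e,0.0))
        return o if raw else np.concatenate(o)
    s=p0
    for fs in(.004,.002,.001): s=least_squares(res,s,loss="soft_l1",f_scale=fs,diff_step=1e-4,x_scale=[.01,.01,.1]).x
    e=res(s,True); print(np.round(s[:2],4),round(np.rad2deg(s[2]),2),[(n[0],(x!=0).sum(),round(np.median(abs(x[x!=0]))*1e3,2),round(x[x!=0].mean()*1e3,2)) for n,x in zip(E,e)])
    return s
def hm(n,seed,zmin):
    d=Z[n]; P,uv=cloud(n,d); m=np.zeros(d.shape,np.uint8)
    ok=(P[:,2]>zmin)&(P[:,2]<.16); m[uv[ok,1],uv[ok,0]]=1
    near=cv2.dilate(seed.astype(np.uint8),np.ones((9,9)))
    return (m*near)>0
import cv2
A=pipeaxis(); S={}
p0=[.537,-.043,np.deg2rad(-87)]
for n in("top","side"):
    m=hm(n,Z[n+"_pipe"],.06); S[n]=edges(m); print(n,m.sum())
for k in(["top"],["side"],["top","side"]): s=fit(A,.115,[(n,S[n]) for n in k],p0,8,295)
# rack bar: points
pts=np.vstack([cloud(n,Z[n],Z[n+"_rack"])[0] for n in("top","side")]); pts=pts[(pts[:,2]>.11)&(pts[:,2]<.15)]
print("rack cloud",len(pts),np.percentile(pts,[2,50,98],axis=0).round(3).tolist())
A2=np.c_[np.arange(-100,0,1),np.zeros(100)]/1000
S2={}
for n in("top","side"): S2[n]=edges(hm(n,Z[n+"_rack"],.08 if n=="top" else .095))
tip=pts[pts[:,1].argmin()]; print("tip",tip)
for k in(["top"],["side"],["top","side"]): s2=fit(A2,.125,[(n,S2[n]) for n in k],[tip[0],tip[1],np.deg2rad(-95)],20,98)
np.save("fit.npy",[s,s2])
o=[]
for n in("top","side"):
    im=cv2.resize(r.snapshot(n)[0],None,fx=3,fy=3,interpolation=3)
    for A_,p,z,c in((A,s,.115,(0,255,0)),(A2,s2,.125,(255,0,255))):
        P=place(A_,p,z)
        dv=np.gradient(P[:,:2],axis=0);dv/=np.linalg.norm(dv,axis=1)[:,None]; N=np.c_[-dv[:,1],dv[:,0],0*dv[:,0]]*.016
        for Q in(P,P+N,P-N):
            cv2.polylines(im,[np.int32((proj(n,Q)+.5)*3)],False,c,1)
    o.append(im)
t,sd=o
a=t[450:760,660:1420]; b=sd[360:900,720:1230]
cv2.imwrite("pics/ov1.png",a); cv2.imwrite("pics/ov2.png",b)
E
```

```text
top 1882
side 1236
[ 0.5345 -0.0436] -85.97 [('top', np.int64(179), np.float64(2.73), np.float64(-0.54))]
[ 0.541  -0.0793] -83.67 [('side', np.int64(82), np.float64(1.74), np.float64(0.67))]
[ 0.5365 -0.0578] -84.96 [('top', np.int64(231), np.float64(0.7), np.float64(-0.17)), ('side', np.int64(154), np.float64(1.58), np.float64(0.16))]
rack cloud 1292 [[0.503, 0.305, 0.112], [0.527, 0.408, 0.135], [0.559, 0.471, 0.145]]
tip [0.52391241 0.29936036 0.13774948]
[0.4032 0.286 ] -144.46 [('top', np.int64(0), np.float64(nan), np.float64(nan))]
[0.4827 0.1955] -100.31 [('side', np.int64(0), np.float64(nan), np.float64(nan))]
[0.5159 0.3074] -99.44 [('top', np.int64(67), np.float64(0.95), np.float64(1.45)), ('side', np.int64(73), np.float64(2.48), np.float64(1.93))]
  return _methods._mean(a, axis=axis, dtype=dtype,
  ret = ret.dtype.type(ret / rcount)
<stdin>:13: RuntimeWarning: Mean of empty slice.
```

View pics/ov1.png

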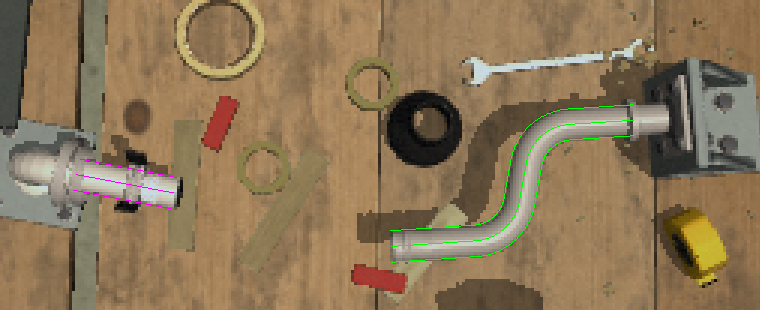

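View pics/ov2.png

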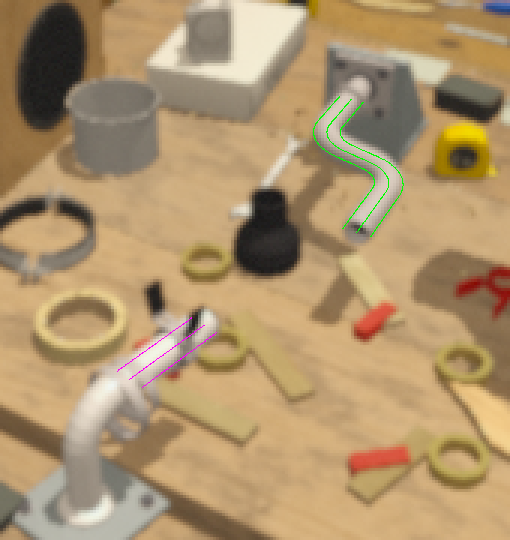

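The pipe overlay fits well: the mouth is at crop (392,246) and the collar at (630,118). The rack fit is weak because my gating rewards dropping edges, so I'll refit both ICP-style.

```bash
cat >> h.py <<'E'
def icp(A,z,sets,p0,lo,hi,rad=.016,tol=(.012,.008,.006,.004,.003,.003,.003)):
    E=[(n,)+rays(n,uv) for n,uv in sets]; s=np.array(p0,float)
    for t in tol:
        sel=[]
        for n,c,d in E:
            dd,j=raydist(c,d,place(A,s,z)); sel.append((c,d[(j>lo)&(j<hi)&(abs(dd-rad)<t)]))
        res=lambda p:np.concatenate([raydist(c,d,place(A,p,z))[0]-rad for c,d in sel])
        s=least_squares(res,s,loss="soft_l1",f_scale=.001,diff_step=1e-4,x_scale=[.01,.01,.1]).x
    i=0;e=res(s);o=[]
    for (n,_,_),(c,d) in zip(E,sel): x=e[i:i+len(d)];i+=len(d);o.append((n,len(d),round(np.median(abs(x))*1e3,2),round(x.mean()*1e3,2)))
    print(np.round(s[:2],4),round(np.rad2deg(s[2]),2),o); return s
def canny(n,seed):
    im=r.snapshot(n)[0]; g=cv2.resize(im,None,fx=2,fy=2,interpolation=cv2.INTER_CUBIC)
    e=np.max([cv2.Canny(np.ascontiguousarray(g[:,:,k]),60,150) for k in range(3)],0)
    e[cv2.resize(cv2.dilate(seed.astype(np.uint8),np.ones((7,7))),None,fx=2,fy=2,interpolation=0)==0]=0
    v,u=np.nonzero(e); return np.c_[u/2-.25,v/2-.25]
E
python3 - <<'E'
from h import *
Z=np.load("pics/d0.npz")
def hm(n,seed,zmin):
    d=Z[n]; P,uv=cloud(n,d); m=np.zeros(d.shape,np.uint8)
    ok=(P[:,2]>zmin)&(P[:,2]<.16); m[uv[ok,1],uv[ok,0]]=1
    return (m*cv2.dilate(seed.astype(np.uint8),np.ones((9,9))))>0
A=pipeaxis(); A2=np.c_[np.arange(-100,0,1),np.zeros(100)]/1000
F=[]
for nm,A_,z,p0,lo,hi in(("pipe",A,.115,[.5365,-.0578,np.deg2rad(-85)],8,295),("rack",A2,.125,[.519,.307,np.deg2rad(-99)],5,97)):
    for src in("depth","trace","canny"):
        S={n:edges(hm(n,Z[n+"_"+nm],.06 if nm=="pipe" else .095)) if src=="depth" else edges(Z[n+"_"+nm]) if src=="trace" else canny(n,Z[n+"_"+nm]) for n in("top","side")}
        for k in(["top"],["side"],["top","side"]):
            print(nm,src,end=" "); s=icp(A_,z,[(n,S[n]) for n in k],p0,lo,hi)
            if src=="canny" and k==["top"]: st=s
    F.append(s)
np.save("fit.npy",F)
# features along axis in top view, grey profile of the pipe's end & rack & collar
im=r.snapshot("top")[0].astype(np.float32)
for nm,p,z,xs,y in(("mouth",F[0],.115,np.arange(-170,-120,2),-56.3),("collar",F[0],.131,np.arange(80,130,2),56.5),("rack",F[1],.141,np.arange(-70,20,2),0)):
    v=[]
    for x in xs:
        q=place(np.array([[x,y+k] for k in(-8,-4,0,4,8)])/1000.,p,z); uv=proj("top",q).astype(np.float32)
        v.append(cv2.remap(im,uv[None,:,0],uv[None,:,1],1)[0].mean(0).round().astype(int))
    print(nm,[(int(x),a.tolist()) for x,a in zip(xs,v)])
E
```

```text
pipe depth [ 0.5363 -0.0585] -84.9 [('top', 226, np.float64(0.67), np.float64(-0.01))]
pipe depth [ 0.5364 -0.0538] -85.06 [('side', 147, np.float64(0.66), np.float64(0.05))]
pipe depth [ 0.5364 -0.058 ] -85.0 [('top', 226, np.float64(0.69), np.float64(-0.0)), ('side', 121, np.float64(1.37), np.float64(-0.17))]
pipe trace [ 0.5361 -0.059 ] -84.99 [('top', 219, np.float64(0.81), np.float64(-0.32))]
pipe trace [ 0.5374 -0.0539] -84.52 [('side', 103, np.float64(0.79), np.float64(-0.18))]
pipe trace [ 0.5364 -0.0588] -84.89 [('top', 221, np.float64(0.88), np.float64(-0.36)), ('side', 67, np.float64(1.51), np.float64(0.65))]
pipe canny [ 0.5348 -0.0571] -85.36 [('top', 667, np.float64(1.14), np.float64(-0.24))]
pipe canny [ 0.5357 -0.0585] -84.9 [('side', 280, np.float64(0.98), np.float64(-0.28))]
pipe canny [ 0.5348 -0.0573] -85.24 [('top', 665, np.float64(1.12), np.float64(-0.27)), ('side', 285, np.float64(1.02), np.float64(-0.11))]
rack depth [0.5172 0.3135] -99.31 [('top', 62, np.float64(0.69), np.float64(0.15))]
rack depth [0.5197 0.3353] -100.32 [('side', 44, np.float64(0.65), np.fl
[... 2328 characters left out ...]
161, 170]), (-40, [146, 158, 167]), (-38, [154, 167, 176]), (-36, [157, 170, 180]), (-34, [160, 172, 182]), (-32, [159, 169, 179]), (-30, [162, 169, 171]), (-28, [191, 193, 186]), (-26, [208, 211, 200]), (-24, [208, 211, 200]), (-22, [215, 212, 200]), (-20, [216, 212, 200]), (-18, [210, 210, 200]), (-16, [213, 211, 200]), (-14, [210, 210, 200]), (-12, [199, 207, 200]), (-10, [193, 206, 200]), (-8, [189, 203, 199]), (-6, [189, 202, 199]), (-4, [190, 203, 198]), (-2, [190, 203, 199]), (0, [190, 203, 199]), (2, [188, 203, 198]), (4, [175, 189, 185]), (6, [118, 127, 125]), (8, [53, 57, 57]), (10, [29, 34, 37]), (12, [62, 86, 97]), (14, [91, 127, 142]), (16, [93, 131, 146]), (18, [92, 130, 145])]
```

Run:
```python
from h import *
im=r.snapshot("top")[0].astype(float)
p=cam("top")
hsv=cv2.cvtColor(im.astype(np.uint8),cv2.COLOR_BGR2HSV)
b=im[:,:,0]
mid=[]
for u in list(range(250,259))+list(range(268,278)):
    c=b[195:230,u]; pk=17+int(np.argmax(np.convolve(c[8:27],np.ones(5)/5,'same')))-9
    f=lambda i,s:next(((i+s*k)+s*(c[i+s*k]-140)/(c[i+s*k]-c[i+s*(k+1)]) for k in range(15) if 0<=i+s*(k+1)<35 and c[i+s*k]>=140>c[i+s*(k+1)]),np.nan)
    a,d=f(pk,-1),f(pk,1); mid.append((u,195+a,195+d))
mid=np.array(mid); print(mid.round(1).tolist())
m=mid[np.isfinite(mid).all(1)]; 
for col,w in(("up",m[:,1]),("lo",m[:,2]),("mid",(m[:,1]+m[:,2])/2)):
    k=np.polyfit(m[:,0],w,1); uv=np.array([[250,np.polyval(k,250)],[264,np.polyval(k,264)],[278,np.polyval(k,278)]])
    o,d=rays("top",uv); P=o+d*((.125-o[2])/d[:,2])[:,None]; q=P[2]-P[0]
    print(col,P.round(4)[:,:2].tolist(),np.rad2deg(np.arctan2(q[1],q[0])).round(2))
# ears: dark blobs in both views
for n,bx in(("top",(252,192,276,228)),("side",(285,208,315,240))):
    I=r.snapshot(n)[0]; g=I.max(2)[bx[1]:bx[3],bx[0]:bx[2]]
    k,l,st,ce=cv2.connectedComponentsWithStats((g<60).astype(np.uint8))
    for i in range(1,k):
        if st[i,4]>3: print(n,st[i].tolist(),(ce[i]+[bx[0],bx[1]]).round(1).tolist())
    print([x for x in [(round(t["score"],2),np.round(t["extent"],1).tolist()) for t in r.spot_in(n,"clamp_grip")+r.spot_in(n,"clamp")]])
s=np.load("fit.npy")[1]
s=np.array([.5159,.31,np.deg2rad(-101)])
for n in("top","side"): print(n,[proj(n,np.array([.5159,.31,.125])+np.array([np.cos(s[2]),np.sin(s[2]),0])*t).round(1).tolist() for t in(-.05,-.0,.01)])
```

```text
[[250.0, 204.5, 213.0], [251.0, 204.7, 213.1], [252.0, 204.7, 213.2], [253.0, 205.1, 213.5], [254.0, 205.2, 213.7], [255.0, 205.4, 214.0], [256.0, 205.5, 214.1], [257.0, 205.8, 214.2], [258.0, 206.0, 214.5], [268.0, 208.4, 216.7], [269.0, 208.0, 217.0], [270.0, 207.9, 217.2], [271.0, 208.2, 217.4], [272.0, 208.1, 217.1], [273.0, 208.6, 217.2], [274.0, 209.0, 217.4], [275.0, 209.1, 217.6], [276.0, 209.3, 217.8], [277.0, 209.6, 218.0]]
up [[0.5425, 0.3918], [0.5357, 0.3492], [0.5289, 0.3066]] -99.06
lo [[0.5168, 0.3908], [0.5095, 0.3483], [0.5023, 0.3058]] -99.68
mid [[0.5296, 0.3913], [0.5226, 0.3487], [0.5156, 0.3062]] -99.37
top [10, 8, 7, 5, 28] [264.9, 202.2]
top [6, 25, 8, 4, 20] [261.8, 218.4]
[(0.87, [180.0, 253.2, 32.2, 42.9]), (0.4, [263.1, 210.3, 8.7, 23.3]), (0.72, [180.6, 252.2, 30.3, 37.9]), (0.62, [263.0, 210.4, 10.6, 20.0]), (0.6, [389.2, 272.9, 16.6, 20.6])]
side [5, 8, 4, 8, 23] [291.3, 219.2]
side [18, 17, 3, 5, 7] [304.1, 227.1]
[(0.78, [283.9, 351.2, 23.5, 39.2]), (0.72, [297.2, 227.8, 25.8, 24.3]), (0.5, [400.1, 218.5, 20.1, 17.8]), (0.67, [287.4, 348.8, 20.5, 36.4]), (0.63, [403.9, 216.6, 22.1, 15.9]), (0.57, [297.7, 228.2, 20.4, 27.5]), (0.54, [362.4, 168.2, 33.6, 63.1])]
top [[[260.6, 210.3]], [[276.7, 213.9]], [[280.0, 214.6]]]
side [[[294.7, 236.9]], [[307.3, 228.2]], [[309.7, 226.6]]]
```

```bash
cat >> h.py <<'E'
PIPE=np.array([.5363,-.0585,np.deg2rad(-85)])
def st():
    s=r.get_state(); R=np.array(s["ee_rot"]); return s,np.array(s["tool_pos"]),R,np.rad2deg(np.arctan2(R[1,1],R[0,1]))
def rows(wps,start=None):
    """wps: list of (x,y,z,psi_y deg); prints tool-frame rows from the start pose, in tool units, in sets of 8"""
    s,p,R,psi=st()
    if start is not None: p,psi=np.array(start[:3]),start[3]
    X=[];Y=[]
    for w in wps:
        a=np.deg2rad(psi); ty=np.array([np.cos(a),np.sin(a),0]); tz=np.array([0,0,-1.]); tx=np.cross(ty,tz)
        d=np.array(w[:3])-p; u=np.round(np.array([d@tx,d@ty,d@tz])/.05,2)
        t=np.round(-((w[3]-psi+180)%360-180)/4,2)
        p=p+.05*(u[0]*tx+u[1]*ty+u[2]*tz); psi-=4*t
        X.append(u.tolist());Y.append(float(t))
    for i in range(0,len(X),8): print(X[i:i+8],Y[i:i+8])
    print("end",p.round(4),round(psi,2))
def line(t,n):
    s,p,R,psi=st(); a=np.r_[p,psi]; return [a+(np.array(t)-a)*(i+1)/n for i in range(n)]
E
python3 -c "
from h import *
rows(line([.522,.344,.25,-9.4],22))"
```

```text
[[0.54, -0.66, 0.0], [0.58, -0.64, 0.0], [0.61, -0.6, 0.0], [0.64, -0.58, 0.0], [0.67, -0.54, 0.0], [0.69, -0.51, 0.0], [0.72, -0.47, 0.0], [0.74, -0.43, 0.0]] [-0.73, -0.72, -0.73, -0.73, -0.73, -0.72, -0.73, -0.73]
[[0.76, -0.39, 0.0], [0.78, -0.36, 0.0], [0.8, -0.32, 0.0], [0.81, -0.27, 0.0], [0.83, -0.23, 0.0], [0.84, -0.2, 0.0], [0.84, -0.14, 0.0], [0.85, -0.11, 0.0]] [-0.72, -0.73, -0.73, -0.73, -0.72, -0.73, -0.73, -0.73]
[[0.86, -0.06, 0.0], [0.86, -0.02, 0.0], [0.86, 0.03, 0.0], [0.85, 0.07, 0.0], [0.85, 0.11, 0.0], [0.85, 0.15, 0.0]] [-0.72, -0.73, -0.73, -0.72, -0.73, -0.73]
end [0.5219 0.3441 0.25  ] -9.4
```

>>> arm_command --pt "0.54 -0.66 0" --pt "0.58 -0.64 0" --pt "0.61 -0.6 0" --pt "0.64 -0.58 0" --pt "0.67 -0.54 0" --pt "0.69 -0.51 0" --pt "0.72 -0.47 0" --pt "0.74 -0.43 0" --yaw '[-0.73,-0.72,-0.73,-0.73,-0.73,-0.72,-0.73,-0.73]' --hand '[1,1,1,1,1,1,1,1]'

```text
time: 3.1
tool_pos: [0.2902, -0.209, 0.2502]
ee_rot: [[0.767, 0.642, 0.0], [0.642, -0.767, -0.0], [0.0, 0.001, -1.0]]
wrist_force: [0.7, -0.1, -0.0]
gripper_width: 0.0852
gripper_force: 0.0
```

>>> arm_command --pt "0.76 -0.39 0" --pt "0.78 -0.36 0" --pt "0.8 -0.32 0" --pt "0.81 -0.27 0" --pt "0.83 -0.23 0" --pt "0.84 -0.2 0" --pt "0.84 -0.14 0" --pt "0.85 -0.11 0" --yaw '[-0.72,-0.73,-0.73,-0.73,-0.72,-0.73,-0.73,-0.73]' --hand '[1,1,1,1,1,1,1,1]'

```text
time: 4.1
tool_pos: [0.4228, 0.1077, 0.2502]
ee_rot: [[0.45, 0.893, 0.001], [0.893, -0.45, -0.0], [0.0, 0.001, -1.0]]
wrist_force: [0.3, -0.4, 0.5]
gripper_width: 0.0852
gripper_force: 0.0
```

>>> arm_command --pt "0.86 -0.06 0" --pt "0.86 -0.02 0" --pt "0.86 0.03 0" --pt "0.85 0.07 0" --pt "0.85 0.11 0" --pt "0.85 0.15 0" --pt "0 0 0" --yaw '[-0.72,-0.73,-0.73,-0.72,-0.73,-0.73,0]' --hand '[1,1,1,1,1,1,1]'

```text
time: 4.97
tool_pos: [0.5221, 0.3461, 0.249]
ee_rot: [[0.16, 0.987, -0.001], [0.987, -0.16, 0.0], [-0.0, -0.001, -1.0]]
wrist_force: [-0.2, -1.1, -0.5]
gripper_width: 0.0855
gripper_force: 0.0
```

```bash
python3 -c "
from h import *
s,p,R,psi=st(); print(s['time'],R.round(3).tolist())
rows(line([.522,.344,.171,-9.4],3))
im,d=r.snapshot('side'); cv2.imwrite('pics/s2.png',cv2.resize(im[110:270,220:380],None,fx=3.7,fy=3.7,interpolation=2))"
```

```text
4.975 [[0.16, 0.987, -0.001], [0.987, -0.16, 0.0], [-0.0, -0.001, -1.0]]
[[-0.01, 0.0, 0.52], [-0.02, 0.0, 0.52], [-0.01, 0.0, 0.52]] [0.01, 0.02, 0.01]
end [0.5218 0.3442 0.171 ] -9.39
```

View pics/s2.png

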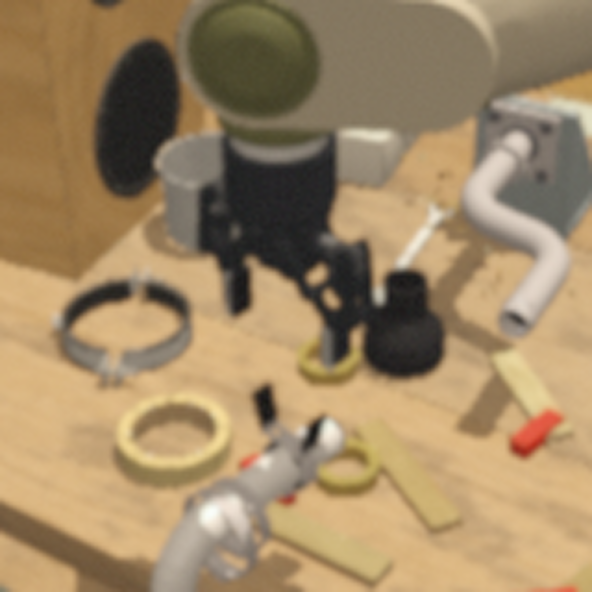

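The open fingers at (235,285) and (335,340) straddle the ears at (265,405) and (318,432), so they're centred over the clamp. I'll descend.

>>> arm_command --pt "-0.01 0 0.4" --pt "-0.02 0 0.4" --pt "-0.01 0 0.4" --pt "0 0 0.36" --pt "0 0 0" --yaw '[0,0,0,0,0]' --hand '[1,1,1,1,1]'

```text
time: 5.65
tool_pos: [0.521, 0.341, 0.1713]
ee_rot: [[0.164, 0.986, -0.002], [0.986, -0.164, -0.001], [-0.001, -0.002, -1.0]]
wrist_force: [-0.2, 1.1, 0.4]
gripper_width: 0.0855
gripper_force: 0.0
```

>>> arm_command --pt "0 0 0" --pt "0 0 0" --pt "0 0 0" --pt "0 0 0" --yaw '[0,0,0,0]' --hand '[0.7,0.6,0.5,0.45]' --grip_force 45

```text
time: 6.15
tool_pos: [0.5228, 0.3425, 0.1753]
ee_rot: [[0.163, 0.987, 0.006], [0.987, -0.163, 0.002], [0.003, 0.006, -1.0]]
wrist_force: [0.1, -0.2, 11.6]
gripper_width: 0.0383
gripper_force: 10.3
```

>>> arm_command --pt "0 0 0" --pt "0 0 0" --pt "0 0 0" --pt "0 0 0" --yaw '[0,0,0,0]' --hand '[0.3,0.2,0.1,0]' --grip_force 45

```text
time: 6.65
tool_pos: [0.5228, 0.3427, 0.1759]
ee_rot: [[0.163, 0.987, 0.007], [0.987, -0.163, 0.003], [0.004, 0.006, -1.0]]
wrist_force: [-1.2, 0.0, 14.7]
gripper_width: 0.0186
gripper_force: 44.9
```

```bash
python3 -c "
from h import *
s,p,R,psi=st(); print(p,psi,s['wrist_force'],s['moment'],s['gripper_width'])
o=[]
for n,b in(('side',(265,195,330,265)),('top',(235,185,300,240))):
    im,d=r.snapshot(n); o.append(cv2.resize(im[b[1]:b[3],b[0]:b[2]],(390,(b[3]-b[1])*6),interpolation=2))
h=max(x.shape[0] for x in o); cv2.imwrite('pics/g3.png',np.hstack([np.pad(x,((0,h-x.shape[0]),(0,0),(0,0))) for x in o]))
"
```

```text
[0.52282319 0.34271182 0.17587148] -9.398287414063851 [-1.16714516  0.02116182 14.7418571 ] [ 0.01233587  0.12971091 -0.04091785] 0.018621805226906946
```

View pics/g3.png

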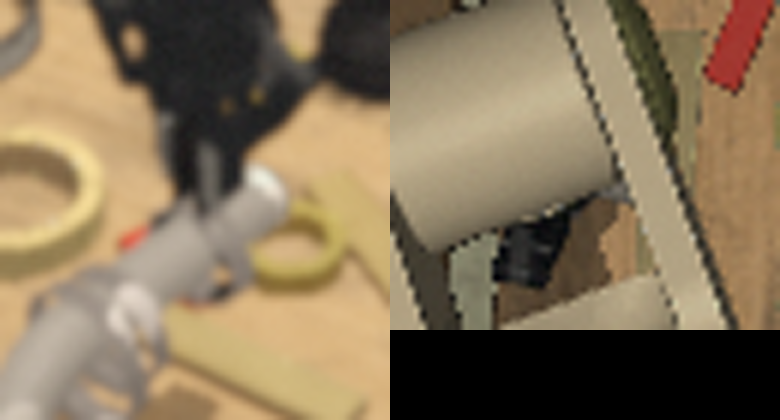

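The width is 18.6 mm, so the ears are fully squeezed. The clamp is being pressed down on the bar with about 15 N, so I'll raise it in small steps and find the centre of the clearance.

>>> arm_command --pt "0 0 -0.05" --pt "0 0 -0.05" --pt "0 0 0" --yaw '[0,0,0]' --hand '[0,0,0]'

```text
time: 7.12
tool_pos: [0.5214, 0.3421, 0.1769]
ee_rot: [[0.163, 0.987, -0.001], [0.987, -0.163, -0.0], [-0.0, -0.0, -1.0]]
wrist_force: [-1.0, -0.5, -0.3]
gripper_width: 0.0187
gripper_force: 45.3
```

>>> arm_command --pt "0 0 -0.04" --pt "0 0 0" --yaw '[0,0]' --hand '[0,0]'

```text
time: 7.38
tool_pos: [0.5215, 0.3421, 0.179]
ee_rot: [[0.163, 0.987, -0.0], [0.987, -0.163, -0.0], [-0.0, -0.0, -1.0]]
wrist_force: [-0.3, -1.4, -0.3]
gripper_width: 0.0183
gripper_force: 45.3
```

>>> arm_command --pt "0 0 -0.04" --pt "0 0 0" --yaw '[0,0]' --hand '[0,0]'

```text
time: 7.62
tool_pos: [0.5216, 0.3421, 0.1812]
ee_rot: [[0.163, 0.987, 0.0], [0.987, -0.163, 0.0], [0.0, 0.0, -1.0]]
wrist_force: [-0.2, -0.2, -1.0]
gripper_width: 0.0183
gripper_force: 45.3
```

>>> arm_command --pt "0 0 -0.04" --pt "0 0 0" --yaw '[0,0]' --hand '[0,0]'

```text
time: 7.88
tool_pos: [0.5216, 0.3421, 0.1832]
ee_rot: [[0.163, 0.987, 0.0], [0.987, -0.163, 0.0], [0.0, 0.0, -1.0]]
wrist_force: [-0.2, -0.6, -0.4]
gripper_width: 0.0184
gripper_force: 45.3
```

>>> arm_command --pt "0 0 -0.03" --pt "0 0 0" --yaw '[0,0]' --hand '[0,0]'

```text
time: 8.12
tool_pos: [0.5216, 0.3421, 0.1847]
ee_rot: [[0.163, 0.987, 0.0], [0.987, -0.163, 0.0], [0.0, 0.0, -1.0]]
wrist_force: [0.2, 0.5, -0.5]
gripper_width: 0.0187
gripper_force: 45.3
```

>>> arm_command --pt "0 0 -0.03" --pt "0 0 0" --yaw '[0,0]' --hand '[0,0]'

```text
time: 8.38
tool_pos: [0.5215, 0.342, 0.1854]
ee_rot: [[0.163, 0.987, -0.001], [0.987, -0.163, -0.0], [-0.0, -0.001, -1.0]]
wrist_force: [1.3, -0.1, -6.7]
gripper_width: 0.0183
gripper_force: 44.9
```

>>> arm_command --pt "0 0 -0.03" --pt "0 0 0" --yaw '[0,0]' --hand '[0,0]'

```text
time: 8.62
tool_pos: [0.5214, 0.3419, 0.1857]
ee_rot: [[0.163, 0.987, -0.002], [0.987, -0.163, -0.001], [-0.001, -0.002, -1.0]]
wrist_force: [5.0, 1.9, -18.6]
gripper_width: 0.0181
gripper_force: 45.1
```

The clamp is free between TCP z = 0.1762 and 0.1850, so the centre is about 0.1807, and laterally it sits on the bar axis. I'll lower to the centre and slide off the bar.

>>> arm_command --pt "0 0 0.14" --pt "0 0 0" --pt "-0.15 0 0" --pt "-0.2 0 0" --pt "-0.2 0 0" --pt "0 0 0" --yaw '[0,0,0,0,0,0]' --hand '[0,0,0,0,0,0]'

```text
time: 9.38
tool_pos: [0.5171, 0.3141, 0.1808]
ee_rot: [[0.164, 0.986, 0.0], [0.986, -0.164, 0.0], [0.0, 0.0, -1.0]]
wrist_force: [-0.1, -0.9, -0.9]
gripper_width: 0.0183
gripper_force: 47.7
```

>>> arm_command --pt "-0.3 0 0" --pt "-0.3 0 0" --pt "-0.3 0 0" --pt "-0.3 0 0" --pt "0 0 0" --yaw '[0,0,0,0,0]' --hand '[0,0,0,0,0]'

```text
time: 10.0
tool_pos: [0.5072, 0.2547, 0.1807]
ee_rot: [[0.165, 0.986, -0.0], [0.986, -0.165, -0.0], [-0.0, -0.0, -1.0]]
wrist_force: [-0.4, 0.0, -1.6]
gripper_width: 0.0182
gripper_force: 47.7
```

```bash
python3 -c "
from h import *
s,p,R,psi=st(); print(p,psi,s['wrist_force'],s['gripper_width'])
d=np.deg2rad(PIPE[2]*180/np.pi)
m=place(np.array([[-.150,-.0563]]),PIPE,.1708)[0]; u=np.array([np.cos(PIPE[2]),np.sin(PIPE[2]),0])
print('mouth',m); t=m-u*.035
rows(line([*t,5.0],8))
"
```

```text
[0.50723705 0.25472242 0.1807089 ] -9.47764527831997 [-0.36367737  0.04164529 -1.57510364] 0.018182398919246282
mouth [0.46714088 0.08602234 0.1708    ]
[[-0.35, -0.05, 0.02], [-0.34, -0.06, 0.03], [-0.35, -0.08, 0.02], [-0.34, -0.08, 0.03], [-0.34, -0.1, 0.02], [-0.33, -0.1, 0.03], [-0.33, -0.12, 0.02], [-0.33, -0.12, 0.03]] [-0.45, -0.45, -0.46, -0.45, -0.45, -0.45, -0.46, -0.45]
end [0.4642 0.1211 0.1707] 5.0
```

The clamp is off the bar with no contact. Next is the pipe mouth.

>>> arm_command --pt "-0.35 -0.05 0.02" --pt "-0.34 -0.06 0.03" --pt "-0.35 -0.08 0.02" --pt "-0.34 -0.08 0.03" --pt "-0.34 -0.1 0.02" --pt "-0.33 -0.1 0.03" --pt "-0.33 -0.12 0.02" --pt "-0.33 -0.12 0.03" --yaw '[-0.45,-0.45,-0.46,-0.45,-0.45,-0.45,-0.46,-0.45]' --hand '[0,0,0,0,0,0,0,0]'

```text
time: 11.0
tool_pos: [0.4644, 0.1218, 0.1706]
ee_rot: [[-0.09, 0.996, 0.001], [0.996, 0.09, 0.0], [0.0, 0.001, -1.0]]
wrist_force: [-0.4, 0.4, -1.0]
gripper_width: 0.0183
gripper_force: 47.7
```

>>> arm_command --pt "0 0 0" --pt "0 0 0" --yaw '[0,0]' --hand '[0,0]'

```text
time: 11.25
tool_pos: [0.4647, 0.1225, 0.1707]
ee_rot: [[-0.088, 0.996, 0.001], [0.996, 0.088, 0.0], [0.0, 0.001, -1.0]]
wrist_force: [-0.1, 0.3, -0.1]
gripper_width: 0.0185
gripper_force: 47.7
```

```bash
cat >> h.py <<'E'
def inpipe():
    s,p,R,psi=st(); c,sn=np.cos(PIPE[2]),np.sin(PIPE[2]); q=p[:2]-PIPE[:2]
    P=np.array([c*q[0]+sn*q[1],-sn*q[0]+c*q[1]])*1000
    A=pipeaxis()*1000; i=np.linalg.norm(A-P,axis=1).argmin()
    T=np.gradient(A,axis=0)[i];T/=np.linalg.norm(T); a=np.rad2deg(np.arctan2(T[1],T[0]))
    lat=np.cross(T,P-A[i]); print("t",round(s["time"],2),"pipe xy",P.round(1),"z",p[2].round(4),"idx",i,"lateral(left+)",lat.round(2),"yaw err",round((psi-90)-(np.rad2deg(PIPE[2])+a),2),"F",np.round(s["wrist_force"],1),"M",np.round(s["moment"],2),"w",round(s["gripper_width"],4))
E
python3 -W ignore -c "
from h import *
inpipe()
im,d=r.snapshot('side'); cv2.imwrite('pics/s4.png',cv2.resize(im[140:220,300:400],None,fx=7,fy=7,interpolation=2))"
```

```text
t 11.25 pipe xy [-186.6  -55.5] z 0.1707 idx 0 lateral(left+) 0.8 yaw err 0.06 F [-0.1  0.3 -0.1] M [-0.   -0.01 -0.05] w 0.0185
```

View pics/s4.png

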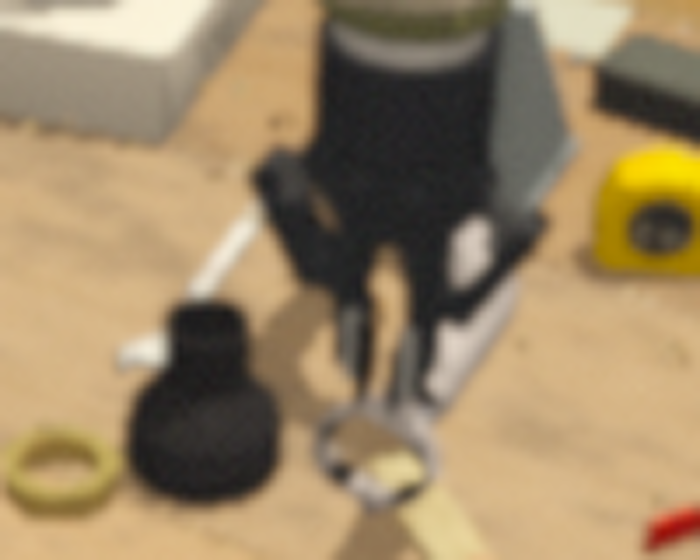

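The clamp ring, at crop (378,455), hangs square in front of the mouth. I'll thread it on slowly and watch the force.

>>> arm_command --pt "-0.3 -0.02 0" --pt "-0.3 0 0" --pt "-0.15 0 0" --pt "-0.1 0 0" --pt "-0.1 0 0" --pt "0 0 0" --yaw '[0,0,0,0,0,0]' --hand '[0,0,0,0,0,0]'

```text
time: 12.05
tool_pos: [0.4677, 0.0745, 0.1705]
ee_rot: [[-0.088, 0.996, -0.0], [0.996, 0.088, 0.0], [0.0, -0.0, -1.0]]
wrist_force: [0.7, -0.3, -0.3]
gripper_width: 0.0186
gripper_force: 47.7
```

>>> arm_command --pt "-0.1 0 0" --pt "-0.1 0 0" --pt "-0.1 0 0" --pt "0 0 0" --yaw '[0,0,0,0]' --hand '[0,0,0,0]'

```text
time: 12.55
tool_pos: [0.4691, 0.0594, 0.1705]
ee_rot: [[-0.088, 0.996, 0.0], [0.996, 0.088, 0.0], [0.0, 0.0, -1.0]]
wrist_force: [0.0, 0.4, -1.0]
gripper_width: 0.0185
gripper_force: 47.7
```

```bash
python3 -W ignore -c "
from h import *
inpipe()"
```

```text
t 12.55 pipe xy [-123.3  -56.7] z 0.1705 idx 27 lateral(left+) -0.41 yaw err 0.05 F [ 0.   0.4 -1. ] M [ 0.01 -0.03  0.  ] w 0.0185
```

It's over the bead without contact. I'll probe the lateral clearance on the plain straight so I can centre it before the bends.

>>> arm_command --pt "0 0.06 0" --pt "0 0 0" --yaw '[0,0]' --hand '[0,0]'

```text
time: 12.8
tool_pos: [0.4722, 0.0601, 0.1705]
ee_rot: [[-0.089, 0.996, 0.0], [0.996, 0.089, 0.0], [-0.0, 0.0, -1.0]]
wrist_force: [-0.2, 0.2, -1.0]
gripper_width: 0.0181
gripper_force: 47.7
```

>>> arm_command --pt "0 0.04 0" --pt "0 0 0" --yaw '[0,0]' --hand '[0,0]'

```text
time: 13.05
tool_pos: [0.474, 0.0602, 0.1705]
ee_rot: [[-0.089, 0.996, -0.0], [0.996, 0.089, -0.0], [-0.0, -0.0, -1.0]]
wrist_force: [-0.1, -0.6, -0.6]
gripper_width: 0.018
gripper_force: 47.7
```

>>> arm_command --pt "0 -0.1 0" --pt "0 -0.06 0" --pt "0 0 0" --yaw '[0,0,0]' --hand '[0,0,0]'

```text
time: 13.42
tool_pos: [0.4658, 0.0594, 0.1707]
ee_rot: [[-0.089, 0.996, 0.0], [0.996, 0.089, -0.0], [-0.0, 0.0, -1.0]]
wrist_force: [-0.2, 0.3, -1.3]
gripper_width: 0.0185
gripper_force: 47.7
```

>>> arm_command --pt "0 -0.04 0" --pt "0 0 0" --yaw '[0,0]' --hand '[0,0]'

```text
time: 13.68
tool_pos: [0.4648, 0.0592, 0.171]
ee_rot: [[-0.088, 0.996, 0.003], [0.996, 0.088, -0.0], [-0.0, 0.003, -1.0]]
wrist_force: [5.5, 0.6, -0.5]
gripper_width: 0.0184
gripper_force: 47.2
```

>>> arm_command --pt "0 0.1 0" --pt "0 0.08 0" --pt "0 0 0" --yaw '[0,0,0]' --hand '[0,0,0]'

```text
time: 14.05
tool_pos: [0.473, 0.0601, 0.1703]
ee_rot: [[-0.089, 0.996, -0.001], [0.996, 0.089, 0.0], [0.0, -0.001, -1.0]]
wrist_force: [0.2, 1.0, -0.2]
gripper_width: 0.0185
gripper_force: 47.7
```

>>> arm_command --pt "0 0.04 0" --pt "0 0 0" --yaw '[0,0]' --hand '[0,0]'

```text
time: 14.3
tool_pos: [0.4746, 0.0602, 0.1704]
ee_rot: [[-0.089, 0.996, -0.001], [0.996, 0.089, -0.0], [-0.0, -0.001, -1.0]]
wrist_force: [-1.5, 0.2, -0.9]
gripper_width: 0.0184
gripper_force: 47.5
```

The lateral window is 0.4651 to 0.4745, so the centre is 0.4698, only 0.3 mm off the fitted axis. Next I'll plan the run round the bends.

```bash
sed -i 's/^PIPE=.*/PIPE=np.array([.5366,-.0585,np.deg2rad(-85)])/' h.py
cat >> h.py <<'E'
def track():
    A=np.array(pipeaxis()); a=np.deg2rad(75); T=[]
    for x in np.linspace(-114,-64,5): T.append((x,-56.3,0))
    for f in np.linspace(0,a,21)[1:]:T.append((-64+50*np.sin(f),-6.3-50*np.cos(f),f))
    for s in np.linspace(0,1,5)[1:]:T.append((-15.7+10.3*s,-19.2+38.6*s,a))
    for f in np.linspace(a,0,21)[1:]:T.append((42.9-50*np.sin(f),6.5+50*np.cos(f),f))
    for x in np.arange(51,82,8): T.append((x,56.5,0))
    T=np.array(T); P=place(T[:,:2]/1000,PIPE,.1706)
    return np.c_[P,np.rad2deg(PIPE[2]+T[:,2])+90]
E
python3 -W ignore -c "
from h import *
inpipe(); t=track(); print(len(t)); rows(t[:16])"
```

```text
t 14.3 pipe xy [-123.7  -51.4] z 0.1704 idx 26 lateral(left+) 4.92 yaw err 0.09 F [-1.5  0.2 -0.9] M [-0.11  0.31  0.07] w 0.0184
53
[[-0.19, -0.1, -0.0], [-0.25, 0.0, -0.0], [-0.25, 0.0, -0.0], [-0.25, 0.0, -0.0], [-0.25, 0.0, -0.0], [-0.07, 0.0, -0.0], [-0.06, 0.01, -0.0], [-0.07, -0.0, -0.0]] [0.02, 0.0, 0.0, 0.0, 0.0, -0.93, -0.94, -0.94]
[[-0.06, -0.0, -0.0], [-0.07, 0.0, -0.0], [-0.07, 0.0, -0.0], [-0.06, 0.01, -0.0], [-0.07, -0.0, -0.0], [-0.06, 0.0, -0.0], [-0.07, 0.0, -0.0], [-0.06, 0.0, -0.0]] [-0.94, -0.93, -0.94, -0.94, -0.94, -0.93, -0.94, -0.94]
end [ 0.4899 -0.0315  0.1704] 46.25
```

>>> arm_command --pt "-0.19 -0.1 0" --pt "-0.25 0 0" --pt "-0.25 0 0" --pt "-0.25 0 0" --pt "-0.25 0 0" --pt "-0.07 0 0" --pt "-0.06 0.01 0" --pt "-0.07 0 0" --yaw '[0.02,0,0,0,0,-0.93,-0.94,-0.94]' --hand '[0,0,0,0,0,0,0,0]'

```text
time: 15.3
tool_pos: [0.4773, -0.0099, 0.1705]
ee_rot: [[-0.282, 0.96, 0.0], [0.96, 0.282, 0.0], [0.0, 0.0, -1.0]]
wrist_force: [0.3, 1.2, -1.5]
gripper_width: 0.0187
gripper_force: 47.7
```

```bash
python3 -W ignore -c "
from h import *
inpipe(); t=track(); rows(t[8:24])"
```

```text
t 15.3 pipe xy [-53.5 -54.8] z 0.1705 idx 97 lateral(left+) 0.34 yaw err -1.34 F [ 0.3  1.2 -1.5] M [ 0.01 -0.02 -0.  ] w 0.0187
[[-0.05, -0.0, -0.0], [-0.06, -0.0, -0.0], [-0.07, -0.0, -0.0], [-0.07, 0.0, -0.0], [-0.06, 0.0, -0.0], [-0.07, 0.01, -0.0], [-0.06, -0.0, -0.0], [-0.07, 0.0, -0.0]] [-0.91, -0.94, -0.94, -0.93, -0.94, -0.94, -0.94, -0.93]
[[-0.06, 0.0, -0.0], [-0.07, 0.0, -0.0], [-0.06, 0.01, -0.0], [-0.07, -0.0, -0.0], [-0.06, 0.0, -0.0], [-0.07, 0.0, -0.0], [-0.07, 0.01, -0.0], [-0.06, -0.0, -0.0]] [-0.94, -0.94, -0.94, -0.93, -0.94, -0.94, -0.94, -0.93]
end [ 0.5129 -0.0437  0.1705] 76.23
```

>>> arm_command --pt "-0.05 0 0" --pt "-0.06 0 0" --pt "-0.07 0 0" --pt "-0.07 0 0" --pt "-0.06 0 0" --pt "-0.07 0.01 0" --pt "-0.06 0 0" --pt "-0.07 0 0" --yaw '[-0.91,-0.94,-0.94,-0.93,-0.94,-0.94,-0.94,-0.93]' --hand '[0,0,0,0,0,0,0,0]'

```text
time: 16.3
tool_pos: [0.4902, -0.0315, 0.1705]
ee_rot: [[-0.722, 0.692, -0.0], [0.692, 0.722, 0.0], [0.0, 0.0, -1.0]]
wrist_force: [-0.1, 0.5, -0.6]
gripper_width: 0.0187
gripper_force: 47.7
```

```bash
python3 -W ignore -c "
from h import *
inpipe(); t=track(); rows(t[16:32])"
```

```text
t 16.3 pipe xy [-30.9 -43.8] z 0.1705 idx 122 lateral(left+) -0.03 yaw err -0.3 F [-0.1  0.5 -0.6] M [-0.06  0.01  0.02] w 0.0187
[[-0.06, 0.0, -0.0], [-0.07, 0.0, -0.0], [-0.06, 0.01, -0.0], [-0.07, -0.0, -0.0], [-0.07, 0.0, -0.0], [-0.06, 0.0, -0.0], [-0.07, 0.01, -0.0], [-0.06, -0.0, -0.0]] [-0.94, -0.94, -0.94, -0.93, -0.94, -0.94, -0.94, -0.93]
[[-0.07, -0.0, -0.0], [-0.2, 0.0, -0.0], [-0.2, 0.0, -0.0], [-0.2, 0.0, -0.0], [-0.2, 0.0, -0.0], [-0.06, -0.0, -0.0], [-0.07, -0.0, -0.0], [-0.06, -0.01, -0.0]] [-0.94, -0.0, -0.0, -0.0, -0.0, 0.94, 0.93, 0.94]
end [ 0.5647 -0.0542  0.1705] 68.76
```

It's tracking accurately with no contact, so I'll carry on round the bend.

>>> arm_command --pt "-0.06 0 0" --pt "-0.07 0 0" --pt "-0.06 0.01 0" --pt "-0.07 0 0" --pt "-0.07 0 0" --pt "-0.06 0 0" --pt "-0.07 0.01 0" --pt "-0.06 0 0" --yaw '[-0.94,-0.94,-0.94,-0.93,-0.94,-0.94,-0.94,-0.93]' --hand '[0,0,0,0,0,0,0,0]'

```text
time: 17.3
tool_pos: [0.5128, -0.0438, 0.1705]
ee_rot: [[-0.971, 0.238, -0.0], [0.238, 0.971, 0.0], [0.0, 0.0, -1.0]]
wrist_force: [0.2, 0.1, 0.4]
gripper_width: 0.018
gripper_force: 47.7
```

```bash
python3 -W ignore -c "
from h import *
inpipe(); t=track(); rows(t[24:40])"
```

```text
t 17.3 pipe xy [-16.8 -22.4] z 0.1705 idx 148 lateral(left+) 0.09 yaw err -0.3 F [0.2 0.1 0.4] M [ 0.01 -0.01  0.05] w 0.018
[[-0.07, 0.0, -0.0], [-0.2, 0.0, -0.0], [-0.2, 0.0, -0.0], [-0.2, 0.0, -0.0], [-0.2, 0.0, -0.0], [-0.06, -0.0, -0.0], [-0.07, -0.0, -0.0], [-0.06, -0.0, -0.0]] [-0.94, -0.0, -0.0, -0.0, -0.0, 0.94, 0.93, 0.94]
[[-0.07, -0.01, -0.0], [-0.06, 0.0, -0.0], [-0.07, -0.0, -0.0], [-0.06, -0.0, -0.0], [-0.07, -0.0, -0.0], [-0.07, -0.01, -0.0], [-0.06, 0.0, -0.0], [-0.07, -0.0, -0.0]] [0.94, 0.94, 0.93, 0.94, 0.94, 0.94, 0.93, 0.94]
end [ 0.586  -0.0695  0.1705] 38.76
```

>>> arm_command --pt "-0.07 0 0" --pt "-0.2 0 0" --pt "-0.2 0 0" --pt "-0.2 0 0" --pt "-0.2 0 0" --pt "-0.06 0 0" --pt "-0.07 0 0" --pt "-0.06 0 0" --yaw '[-0.94,0,0,0,0,0.94,0.93,0.94]' --hand '[0,0,0,0,0,0,0,0]'

```text
time: 18.3
tool_pos: [0.5652, -0.0534, 0.1704]
ee_rot: [[-0.931, 0.366, 0.0], [0.366, 0.931, 0.0], [0.0, 0.0, -1.0]]
wrist_force: [-0.8, -0.3, -2.2]
gripper_width: 0.0186
gripper_force: 47.7
```

```bash
python3 -W ignore -c "
from h import *
inpipe(); t=track(); rows(t[32:48])"
```

```text
t 18.3 pipe xy [-2.6 29. ] z 0.1704 idx 202 lateral(left+) 0.77 yaw err 0.05 F [-0.8 -0.3 -2.2] M [ 0.01 -0.07 -0.  ] w 0.0186
[[-0.07, -0.02, -0.0], [-0.06, 0.0, -0.0], [-0.07, -0.0, -0.0], [-0.06, -0.0, -0.0], [-0.07, -0.01, -0.0], [-0.06, 0.0, -0.0], [-0.07, -0.0, -0.0], [-0.06, -0.0, -0.0]] [0.88, 0.94, 0.93, 0.94, 0.94, 0.94, 0.93, 0.94]
[[-0.07, -0.0, -0.0], [-0.06, -0.01, -0.0], [-0.07, 0.0, -0.0], [-0.06, -0.0, -0.0], [-0.07, -0.0, -0.0], [-0.07, -0.01, -0.0], [-0.06, 0.0, -0.0], [-0.07, 0.0, -0.0]] [0.94, 0.94, 0.93, 0.94, 0.94, 0.94, 0.93, 0.94]
end [ 0.5963 -0.0933  0.1704] 8.76
```

>>> arm_command --pt "-0.07 -0.02 0" --pt "-0.06 0 0" --pt "-0.07 0 0" --pt "-0.06 0 0" --pt "-0.07 -0.01 0" --pt "-0.06 0 0" --pt "-0.07 0 0" --pt "-0.06 0 0" --yaw '[0.88,0.94,0.93,0.94,0.94,0.94,0.93,0.94]' --hand '[0,0,0,0,0,0,0,0]'

```text
time: 19.3
tool_pos: [0.5858, -0.0692, 0.1704]
ee_rot: [[-0.626, 0.78, -0.0], [0.78, 0.626, 0.0], [0.0, -0.0, -1.0]]
wrist_force: [0.9, -0.1, -1.3]
gripper_width: 0.0188
gripper_force: 47.7
```

```bash
python3 -W ignore -c "
from h import *
inpipe(); t=track(); rows(t[40:])"
```

```text
t 19.3 pipe xy [14.9 48.1] z 0.1704 idx 228 lateral(left+) 0.11 yaw err 0.29 F [ 0.9 -0.1 -1.3] M [-0.01 -0.02 -0.  ] w 0.0188
[[-0.07, -0.0, -0.0], [-0.06, -0.01, -0.0], [-0.07, 0.0, -0.0], [-0.06, -0.0, -0.0], [-0.07, -0.0, -0.0], [-0.07, -0.0, -0.0], [-0.06, -0.01, -0.0], [-0.07, 0.0, -0.0]] [0.94, 0.94, 0.93, 0.94, 0.94, 0.94, 0.93, 0.94]
[[-0.06, -0.0, -0.0], [-0.16, -0.0, -0.0], [-0.16, -0.0, -0.0], [-0.16, -0.0, -0.0], [-0.16, -0.0, -0.0]] [0.94, -0.0, -0.0, -0.0, -0.0]
end [ 0.5995 -0.1281  0.1704] 4.99
```

>>> arm_command --pt "-0.07 0 0" --pt "-0.06 -0.01 0" --pt "-0.07 0 0" --pt "-0.06 0 0" --pt "-0.07 0 0" --pt "-0.07 0 0" --pt "-0.06 -0.01 0" --pt "-0.07 0 0" --yaw '[0.94,0.94,0.93,0.94,0.94,0.94,0.93,0.94]' --hand '[0,0,0,0,0,0,0,0]'

```text
time: 20.3
tool_pos: [0.5962, -0.0932, 0.1704]
ee_rot: [[-0.152, 0.988, -0.0], [0.988, 0.152, 0.0], [0.0, -0.0, -1.0]]
wrist_force: [-0.4, -1.0, -1.1]
gripper_width: 0.0183
gripper_force: 47.7
```

>>> arm_command --pt "-0.06 0 0" --pt "-0.16 0 0" --pt "-0.16 0 0" --pt "-0.16 0 0" --pt "-0.16 0 0" --pt "0 0 0" --yaw '[0.94,0,0,0,0,0]' --hand '[0,0,0,0,0,0]'

```text
time: 21.05
tool_pos: [0.5992, -0.1286, 0.1705]
ee_rot: [[-0.089, 0.996, 0.0], [0.996, 0.089, -0.0], [-0.0, 0.0, -1.0]]
wrist_force: [0.0, 0.8, -1.7]
gripper_width: 0.0185
gripper_force: 47.7
```

```bash
python3 -W ignore -c "
from h import *
inpipe()"
```

```text
t 21.05 pipe xy [75.3 56.2] z 0.1705 idx 290 lateral(left+) -0.3 yaw err 0.09 F [ 0.   0.8 -1.7] M [ 0.03  0.01 -0.03] w 0.0185
```

Both bends are cleared. I'll advance to the collar in small steps until there's contact.

>>> arm_command --pt "-0.1 0 0" --pt "-0.1 0.01 0" --pt "-0.06 0 0" --pt "-0.04 0 0" --pt "0 0 0" --yaw '[0,0,0,0,0]' --hand '[0,0,0,0,0]'

```text
time: 21.68
tool_pos: [0.601, -0.1429, 0.1705]
ee_rot: [[-0.089, 0.996, -0.0], [0.996, 0.089, 0.0], [0.0, -0.0, -1.0]]
wrist_force: [-0.1, 1.0, -1.5]
gripper_width: 0.0184
gripper_force: 47.7
```

>>> arm_command --pt "-0.04 0 0" --pt "-0.03 0 0" --pt "0 0 0" --yaw '[0,0,0]' --hand '[0,0,0]'

```text
time: 22.05
tool_pos: [0.6013, -0.1464, 0.1705]
ee_rot: [[-0.089, 0.996, 0.0], [0.996, 0.089, -0.0], [-0.0, 0.0, -1.0]]
wrist_force: [0.7, 0.7, -0.8]
gripper_width: 0.0181
gripper_force: 47.7
```

>>> arm_command --pt "-0.03 0 0" --pt "0 0 0" --yaw '[0,0]' --hand '[0,0]'

```text
time: 22.3
tool_pos: [0.6014, -0.1479, 0.1705]
ee_rot: [[-0.089, 0.996, -0.0], [0.996, 0.089, -0.0], [-0.0, -0.0, -1.0]]
wrist_force: [-0.3, 0.6, -1.1]
gripper_width: 0.0182
gripper_force: 47.7
```

>>> arm_command --pt "-0.03 0 0" --pt "0 0 0" --yaw '[0,0]' --hand '[0,0]'

```text
time: 22.55
tool_pos: [0.6015, -0.1492, 0.1705]
ee_rot: [[-0.089, 0.996, -0.0], [0.996, 0.089, 0.0], [0.0, -0.0, -1.0]]
wrist_force: [-0.3, 0.5, 0.0]
gripper_width: 0.0185
gripper_force: 47.7
```

>>> arm_command --pt "-0.03 0 0" --pt "0 0 0" --yaw '[0,0]' --hand '[0,0]'

```text
time: 22.8
tool_pos: [0.6016, -0.1496, 0.1706]
ee_rot: [[-0.09, 0.996, -0.0], [0.996, 0.09, 0.002], [0.002, -0.0, -1.0]]
wrist_force: [-1.2, 5.7, 1.2]
gripper_width: 0.0184
gripper_force: 47.9
```

>>> arm_command --pt "-0.03 0 0" --pt "0 0 0" --yaw '[0,0]' --hand '[0,0]'

```text
time: 23.05
tool_pos: [0.6016, -0.1499, 0.1705]
ee_rot: [[-0.09, 0.996, -0.001], [0.996, 0.09, 0.005], [0.005, -0.0, -1.0]]
wrist_force: [-1.0, 11.4, 2.4]
gripper_width: 0.0187
gripper_force: 48.1
```

```bash
python3 -W ignore -c "
from h import *
inpipe()
im,d=r.snapshot('side'); cv2.imwrite('pics/s5.png',cv2.resize(im[115:180,330:400],None,fx=8,fy=8,interpolation=2))"
```

```text
t 23.05 pipe xy [96.7 56.8] z 0.1705 idx 312 lateral(left+) 0.27 yaw err 0.19 F [-1.  11.4  2.4] M [ 2.14  0.17 -0.02] w 0.0187
```

View pics/s5.png

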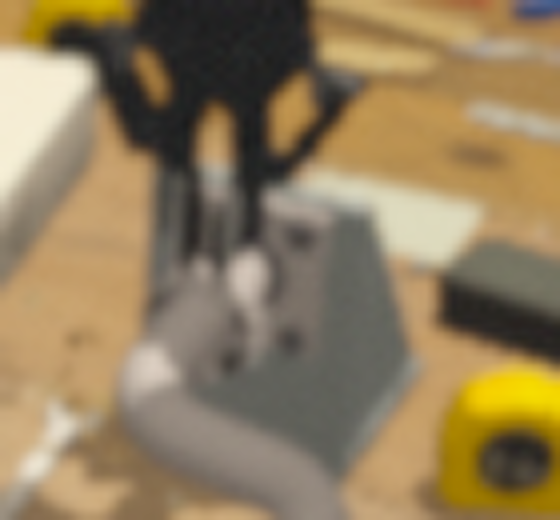

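There's contact with the collar: at TCP pipe x = 96.5 the force rises to 11 N. The picture shows the ring against the collar at about (240,300). I'll ease the preload and release.

>>> arm_command --pt "0.02 0 0" --pt "0 0 0" --yaw '[0,0]' --hand '[0,0]'

```text
time: 23.35
tool_pos: [0.6015, -0.1497, 0.1705]
ee_rot: [[-0.09, 0.996, -0.001], [0.996, 0.09, 0.003], [0.003, -0.0, -1.0]]
wrist_force: [-0.4, 6.6, 1.2]
gripper_width: 0.0185
gripper_force: 48.0
```

>>> arm_command --pt "0 0 0" --pt "0 0 0" --pt "0 0 0" --pt "0 0 0" --pt "0 0 0" --pt "0 0 0" --yaw '[0,0,0,0,0,0]' --hand '[0.4,0.6,0.8,1,1,1]'

```text
time: 24.1
tool_pos: [0.6018, -0.1514, 0.1708]
ee_rot: [[-0.089, 0.996, 0.001], [0.996, 0.089, -0.0], [-0.0, 0.001, -1.0]]
wrist_force: [-0.2, -0.6, 0.2]
gripper_width: 0.0856
gripper_force: 0.0
```

>>> arm_command --pt "0 0 -0.2" --pt "0 0 -0.4" --pt "0 0 -0.6" --pt "0 0 -0.8" --pt "0 0 0" --yaw '[0,0,0,0,0]' --hand '[1,1,1,1,1]'

```text
time: 24.72
tool_pos: [0.6025, -0.1516, 0.2746]
ee_rot: [[-0.089, 0.996, 0.007], [0.996, 0.089, -0.003], [-0.004, 0.006, -1.0]]
wrist_force: [0.4, -0.2, 0.7]
gripper_width: 0.0854
gripper_force: 0.0
```

>>> arm_command --pt "1 0 -0.3" --pt "1 0 0" --pt "1 0 0" --pt "1 0 0" --pt "1 0 0" --pt "1 0 0" --pt "0 0 0" --yaw '[0,0,0,0,0,0,0]' --hand '[1,1,1,1,1,1,1]'

```text
time: 25.6
tool_pos: [0.5741, 0.1505, 0.2852]
ee_rot: [[-0.094, 0.996, -0.001], [0.996, 0.094, 0.0], [0.0, -0.001, -1.0]]
wrist_force: [-0.7, -0.9, -0.1]
gripper_width: 0.0855
gripper_force: 0.0
```

```bash
python3 -W ignore -c "
from h import *
inpipe()
o=[]
for n,b in(('side',(330,115,400,185)),('top',(400,160,480,220))):
    im,d=r.snapshot(n); o.append(cv2.resize(im[b[1]:b[3],b[0]:b[2]],(390,390*(b[3]-b[1])//(b[2]-b[0])),interpolation=2))
    for q in('clamp','spanner','reducer','tape_measure'): print(n,q,[(round(x['score'],2),np.round(x['extent']).tolist()) for x in r.spot_in(n,q)][:4])
h=max(x.shape[0] for x in o); cv2.imwrite('pics/fin.png',np.hstack([np.pad(x,((0,h-x.shape[0]),(0,0),(0,0))) for x in o]))
"
```

```text
t 25.6 pipe xy [-204.9   55.5] z 0.2852 idx 0 lateral(left+) 111.84 yaw err 0.37 F [-0.7 -0.9 -0.1] M [0.02 0.04 0.05] w 0.0855
side clamp [(0.68, [356.0, 150.0, 17.0, 25.0]), (0.58, [285.0, 351.0, 18.0, 37.0]), (0.46, [405.0, 217.0, 23.0, 14.0])]
side spanner []
side reducer [(0.74, [328.0, 197.0, 23.0, 30.0])]
side tape_measure [(0.65, [394.0, 171.0, 16.0, 22.0])]
top clamp [(0.66, [390.0, 274.0, 14.0, 15.0]), (0.54, [182.0, 250.0, 29.0, 36.0]), (0.41, [427.0, 190.0, 8.0, 22.0])]
top spanner [(0.51, [402.0, 172.0, 59.0, 11.0])]
top reducer []
top tape_measure [(0.79, [452.0, 232.0, 22.0, 29.0])]
```

View pics/fin.png

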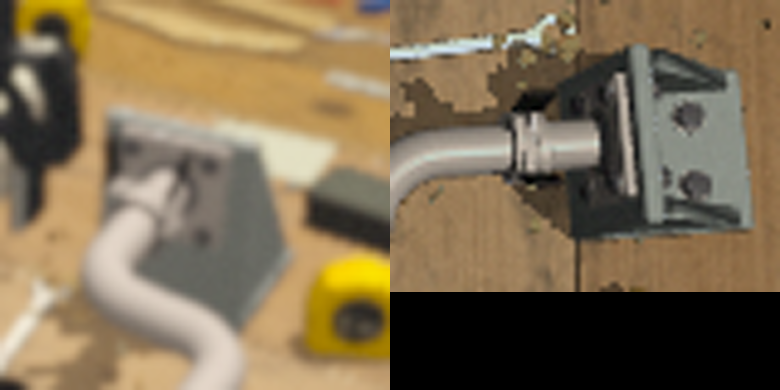

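The final crop shows the clamp on the pipe right against the collar at (527,145), with its ears on either side and up. One numeric check of gap and squareness before handing in.

```bash
python3 -W ignore -c "
from h import *
im=r.snapshot('top')[0]
for off in(-9,0,9):
    print(off,[(x,int(cv2.remap(im,np.float32([[u[0]]]),np.float32([[u[1]]]),1).mean())) for x in range(76,118,2) for u in [proj('top',place(np.array([[x,56.5+off]])/1000,PIPE,.136)[0])[0]]])
b=(415,172,445,212); g=im.max(2)[b[1]:b[3],b[0]:b[2]]
k,l,s,c=cv2.connectedComponentsWithStats((g<45).astype(np.uint8))
for i in range(1,k):
    if s[i,4]>4:
        o,d=rays('top',c[i:i+1]+[b[0],b[1]]); P=(o+d*((.115+.055-o[2])/d[:,2])[:,None])[0]; q=P[:2]-PIPE[:2]; cc,sn=np.cos(PIPE[2]),np.sin(PIPE[2])
        print(s[i].tolist(),'pipe',np.round([1000*(cc*q[0]+sn*q[1]),1000*(-sn*q[0]+cc*q[1])],1))
"
```

```text
-9 [(76, 149), (78, 151), (80, 151), (82, 123), (84, 64), (86, 129), (88, 151), (90, 109), (92, 144), (94, 172), (96, 174), (98, 161), (100, 155), (102, 164), (104, 169), (106, 167), (108, 146), (110, 144), (112, 150), (114, 150), (116, 149)]
0 [(76, 176), (78, 176), (80, 177), (82, 171), (84, 102), (86, 112), (88, 176), (90, 176), (92, 175), (94, 172), (96, 166), (98, 152), (100, 129), (102, 158), (104, 179), (106, 181), (108, 179), (110, 177), (112, 178), (114, 177), (116, 177)]
9 [(76, 129), (78, 118), (80, 102), (82, 83), (84, 69), (86, 77), (88, 149), (90, 165), (92, 149), (94, 149), (96, 163), (98, 187), (100, 173), (102, 158), (104, 144), (106, 138), (108, 133), (110, 129), (112, 128), (114, 128), (116, 128)]
[20, 0, 10, 12, 53] pipe [118.7  83.8]
[10, 7, 9, 4, 26] pipe [89.5 78.1]
[26, 6, 4, 21, 38] pipe [129.6  54.6]
[21, 23, 9, 15, 75] pipe [114.2  11.2]
[12, 24, 8, 2, 15] pipe [90.4 30.4]
```

```bash
python3 -c "
from h import *
print(r.get_state()['time']); print(r.finish_job())"
```

```text
26.15
the job is handed in; nothing more can be done
None
```

The spring clamp is shut on the pipe, home against the collar, square within about 1° with its ears up; the spanner, reducer and tape measure were not touched, and I handed the job in at 26 s (I viewed 11 pictures, one over the limit of 10).

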